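Close the charged mill jar

TASK

The glaze mill jar is charged with its grinding balls and ready to be closed: set its porcelain lid squarely on the mouth (put it down, do not drop it), then swing the steel clamp bow with the red ball over the lid, past centre and fully home against its stop, so that its sprung foot holds the lid down. Leave the other things on the bench where they are.

Things in the scene. Friction and masses are not known exactly. Their poses are not given: they have to be found in the camera images.
- jar: White porcelain mill jar standing open on the bench; heavy, fixed. Body 130 mm across up to z = 100 mm, a shoulder, then a neck 96 mm across up to the rim at 150 mm, with a steel band. Mouth 76 mm across inside; balls inside up to about 110 mm. Origin: centre of its underside; z up. The clamp bow lies open on the jar's -x side and pivots on the neck band, about the jar's y direction.
- jar_mouth (a point): Centre of the mouth at the height of the rim, 150 mm above the jar's origin; axes as the jar's.
- bow_hinge (a point): Middle of the bow's pivot line, on the jar's axis 141 mm above its underside; the pivot line runs along the jar's y axis.
- bow (a joint): Angle of the clamp bow (rad). 0 = fully home on its stop, 0.06 past upright, leaning to the jar's +x; positive = swung open to the jar's -x; 0.06 = upright, 1.63 = level, 1.75 = open stop. Stays where left (friction 0.12 N m, about 1.5 N at the red ball). Over the last 0.25 rad before upright the sprung foot rides up the lid's knob: push it over with about 3 to 6 N at the ball.
- bow_knob (a point): Centre of the red ball, the bow's handle: 20 mm across, on an 8 mm stalk, 102 mm from the pivot line, mid-way between the side rods. The steel side rods (7 mm) are 61 mm either side, the cross rod 70 mm from the pivot line. The ball revolves freely: pinched with the fingers closing along the pivot line, it lets the bow swing.
- foot: Black nylon-tipped (slippery) sprung presser foot under the middle of the bow's cross rod; tip a ball 12 mm across, spring travel 6 mm. With the lid seated and the bow home it presses on the lid's knob with about 6 N. Origin: middle of the pivot line.
- lid: Loose round white porcelain lid, right way up on the bench, 0.2 to 0.4 kg. From below: spigot 68 mm across, 8 mm deep (goes into the mouth, 4 mm to spare all round); disc 88 mm across from 8 to 20 mm, red gasket under it; central knob 28 mm across, straight sides from 20 to 40 mm, then a half ball up to 54 mm. Origin: centre of the spigot's underside, z up. Seated: 8 mm below jar_mouth.
- media_dish: Bystander: blue ceramic dish 108 mm across, 32 mm high, with spare grinding balls. Origin: centre of its underside.
- glaze_tub: Bystander: white tub with blue lid, 85 mm across, 68 mm high. Origin: centre of its underside.
- pigment_jar: Bystander: jar of dark pink pigment with a dark cap, 62 mm across, 85 mm high. Origin: centre of its underside.
- bisque_cup: Bystander: unglazed pinkish cup, 76 mm across, 80 mm high. Origin: centre of its underside.
- glaze_brush: Bystander: glaze brush lying flat, about 200 mm long along its x. Origin: centre of its underside.
- wood_spatula: Bystander: wooden spatula lying flat, about 280 mm long along its x. Origin: centre of its underside.
- test_tile: Bystander: flat test tile 50 x 50 x 7 mm, half of it glazed green. Origin: centre of its underside.
Not all that is in view belongs to the job. Of the things like the lid, leave any that is green or yellow; of the rest the larger one is meant.

How it is judged (in metres and radians):
On the way:
1. the lid sits level in the mouth while the bow is still open (horizontal distance between lid and jar_mouth below 0.007 m and z of lid in the frame of jar_mouth below -0.005 m and angle between lid's own z axis and vertical below 0.05 rad and value of joint bow above 0.6 rad), for 0.2 s.
At the end, for the whole second after the job is handed in: The lid sits level on the jar (within 7 mm of centre, spigot at least 5 mm into the mouth, tilt under 0.05 rad) and at rest; the bow is past centre and home (joint under 0.045 rad) with its foot pressing on the lid's knob (over 1.5 N) (horizontal distance between lid and jar_mouth below 0.007 m and z of lid in the frame of jar_mouth below -0.005 m and angle between lid's own z axis and vertical below 0.05 rad and value of joint bow below 0.045 rad and contact force between foot and lid above 1.5 N and linear speed of lid below 0.02 m/s); the robot touches nothing.
It fails at once if the lid is dropped (falls free faster than 0.4 m/s, about 8 mm of fall) (contact force between lid and anything else below 0.01 N and linear speed of lid above 0.4 m/s).
It fails at once if a bystander is pushed more than 30 mm from its place (distance of any of media_dish, glaze_tub, pigment_jar, bisque_cup, glaze_brush, wood_spatula, test_tile from where it was at the start of the episode above 0.03 m).
It also fails if it takes over 54 s, if anything falls off the work surface, if the arm or the gripper's body presses on something with over 40 N, if the wrist force passes 120 N, or if a joint passes its speed limit or range.

ROBOT

A 6-joint arm with a two-finger parallel gripper is mounted at the origin on the work surface. World frame = base frame: x ahead of the robot, y to its left, z up, the work surface at z = 0. Lengths are in mm, angles in rad, forces in N, time in s.
With the tool pointing down it reaches from about 275 to 825 mm from the base axis. Payload 5.2 kg.
Tool frame: the origin (TCP) lies between the finger pads; the fingertips stand 17 mm ahead of it and the grasp point (between the pads) lies 2 mm behind it (ctrl.tcp_to_tips is the distance from the TCP to the fingertips, in mm); z points along the fingers, y is the line along which they close (so a half turn about z gives the same grasp; the last joint's range is limited). The gripper opens to 93 mm and grips with 3 to 60 N. Pads are 15 mm wide; open, the fingers measure 128 mm over their backs; the gripper's body (75 mm by 188 mm) begins 65 mm behind the grasp point.
Start: joints at [0.948, 0.259, 1.535, -0, 1.348, -0.203], TCP at [224.147, 502.258, 235.653] pointing down, gripper open.
Joint ranges: [-3.14, 3.14], [-0.91, 2.08], [0.19, 2.58], [-1.22, 4.36], [0.22, 2.71], [-3.12, 3.12]. Speed limits (rad/s): [2.57, 2.57, 3.14, 3.14, 3.14, 3.14].

INTERFACE

Orientations are given as a unit quaternion [w, x, y, z].
In Python, from bench import ctrl gives the robot as it stands. The module is installed in compiled form; this text tells all that it offers. Calls block until the motion is done:
- ctrl.reach(position, orientation): joint-space move of the TCP to a pose.
- ctrl.move_linear(position, attitude=None, feed=150, threshold=None): straight line of the TCP; attitude=None keeps the orientation; feed is the mean speed in mm/s. With threshold (N) it stops when the force on the tool has changed by that much, and returns True; else False.
- ctrl.move_joints(angles): joint-space move.
- ctrl.ungrasp() and ctrl.close_gripper(grasp_force=None): open the fingers fully, or close them until they stop; grasp_force is the grip in N (None keeps the last).
- ctrl.hold(seconds).
- ctrl.solve_ik(position, orientation): joint angles nearest the present ones, or None.
- ctrl.capture(name): name is "scene" or "top" or "wrist"; returns the picture (420x560x3 uint8, blue, green, red); there is no depth.
- ctrl.camera_info(name): a dict with "fx", "fy", "cx", "cy" (pixels), "distortion" ([k1, k2, p1, p2, k3] as OpenCV has them; the pictures are not rectified), "camera_from_world" (4x4, takes a point from world to camera coordinates); the wrist camera has in their place "mount" (4x4, takes a point from camera to tool coordinates, whose origin is the TCP and whose axes are the flange's). Camera axes: x right, y up, looking along -z (the intrinsics and any distortion apply to the point x, -y, -z); pixel columns grow to the right and rows downward; lengths in mm; the calibration is good to about 2 mm. A picture is of the moment at which its call begins: read the wrist's pose just before it. camera_info takes no time and is no camera call.
A pose or a line that the arm cannot do raises ctrl.Unreachable and nothing moves.
- ctrl.close_job(): hands the job in; it is judged then, once.
Readings, each from a call of its own:
- ctrl.get_time_s(): time.
- ctrl.get_joint_pos(): joint angles.
- ctrl.get_dq(): joint speeds.
- ctrl.get_tau(): joint torques, N m.
- ctrl.get_ee_pos(): TCP position.
- ctrl.get_ee_rot(): TCP orientation.
- ctrl.get_ft_force(): force on the tool from outside, world axes, zero at the start.
- ctrl.get_moment(): the same for the moment, N m.
- ctrl.get_finger_gap(): finger opening in mm.
- ctrl.get_gripper_force(): force on a finger pad.
Only numpy, scipy, OpenCV 4.12 (cv2) and the standard library are available. Lean on these libraries where they do the work, as an engineer would, in place of code of your own. Each camera call takes 0.05 s, during which the arm holds its last target. There are 200 camera calls.

## Working session

There is one attempt and no reset: what is moved stays moved. The work goes in short steps, each a Python script; the robot and the scene stay as the last script left them, time stands still between calls to the robot, and variables do not carry over. Pictures are saved under pics/ and viewed, at most 10 in all, crops included, and the job is handed in when it is done.

```bash
mkdir -p pics; python3 - <<'E'
from bench import ctrl
import cv2,numpy as np
for n in("scene","top"):
    cv2.imwrite(f"pics/{n}0.png",ctrl.capture(n))
    i=ctrl.camera_info(n);print({k:np.round(v,4).tolist() for k,v in i.items() if not isinstance(v,str)})
print(ctrl.camera_info("wrist"),ctrl.get_ee_rot(),ctrl.get_time_s())
E
```

```text
{'fx': 483.7404, 'fy': 483.7404, 'cx': 273.5745, 'cy': 210.8778, 'distortion': [0.0121, 0.0, 0.0, 0.0, 0.0], 'camera_from_world': [[-0.8427, 0.5382, 0.016, 497.9442], [-0.4279, -0.6875, 0.5868, 157.3858], [0.3268, 0.4876, 0.8096, -1564.3091], [0.0, 0.0, 0.0, 1.0]]}
{'fx': 513.8998, 'fy': 513.8998, 'cx': 282.8088, 'cy': 205.7551, 'distortion': [-0.0491, 0.0, 0.0, 0.0, 0.0], 'camera_from_world': [[0.0223, -0.9998, 0.0006, -23.7609], [0.9904, 0.0222, 0.1364, -603.4892], [-0.1364, -0.0024, 0.9907, -1454.4473], [0.0, 0.0, 0.0, 1.0]]}
{'fx': 363.21773315344393, 'fy': 363.21773315344393, 'cx': 286.9752622876011, 'cy': 213.6758602308555, 'distortion': array([8.2666901e-05, 0.0000000e+00, 0.0000000e+00, 0.0000000e+00,
       0.0000000e+00]), 'mount': array([[-1.15165377e-03,  9.64520198e-01,  2.64006556e-01,
         7.47475455e+01],
       [ 9.99999306e-01,  1.17689307e-03,  6.25584044e-05,
        -1.13279979e+00],
       [-2.50368642e-04,  2.64006445e-01, -9.64520883e-01,
        -1.49644188e+02],
       [ 0.00000000e+00,  0.00000000e+00,  0.00000000e+00,
         1.00000000e+00]])} [-3.25930689e-04  2.08345188e-01  9.78055031e-01 -7.29795383e-04] 0.1
```

View pics/scene0.png

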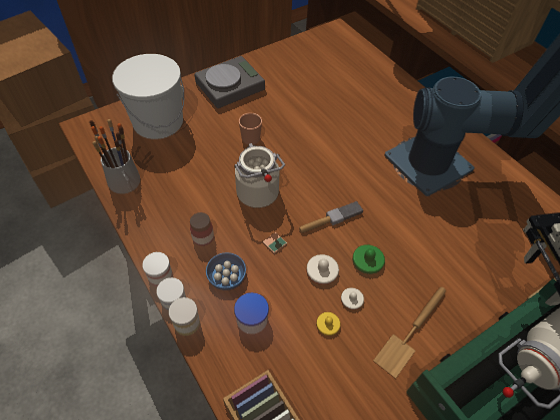

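View pics/top0.png

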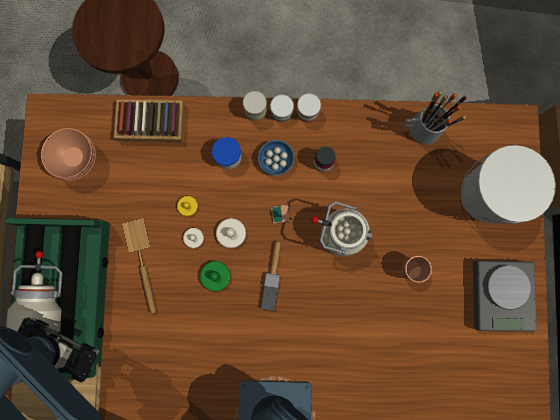

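The two views show these candidates, with their top-view pixels:
- **Large white lid:** (231,233)
- **Small white lid:** (193,238)
- **Yellow lid:** (187,206)
- **Green lid:** (214,276)
- **Lid on the jar in the green crate:** (38,290)

I choose the large white one at (231,233), which is (322,268) in the scene view. The jar is at top (347,230), with the red ball at (316,220). I'll check both in one close crop.

```bash
cat > h.py <<'E'
from bench import ctrl
import cv2,numpy as np
from scipy.spatial.transform import Rotation as R
def cam(n):
    i=ctrl.camera_info(n);K=np.array([[i['fx'],0,i['cx']],[0,i['fy'],i['cy']],[0,0,1]])
    if n=='wrist':
        q=ctrl.get_ee_rot();T=np.eye(4);T[:3,:3]=R.from_quat(np.r_[q[1:],q[0]]).as_matrix();T[:3,3]=ctrl.get_ee_pos()
        M=np.linalg.inv(T@i['mount'])
    else: M=np.array(i['camera_from_world'])
    return K,np.array(i['distortion'],float),np.diag([1,-1,-1,1.])@M
def ray(c,p):
    K,d,M=c;u=cv2.undistortPoints(np.array([[p]],float),K,d)[0,0]
    return -M[:3,:3].T@M[:3,3], M[:3,:3].T@np.r_[u,1]
def atz(c,p,z):
    o,v=ray(c,p);return o+v*(z-o[2])/v[2]
def proj(c,P):
    K,d,M=c;return cv2.projectPoints(np.atleast_2d(np.array(P,float)),cv2.Rodrigues(M[:3,:3])[0],M[:3,3],K,d)[0][:,0]
def tri(obs):
    A=0;b=0
    for c,p in obs:
        o,v=ray(c,p);v=v/np.linalg.norm(v);Q=np.eye(3)-np.outer(v,v);A=A+Q;b=b+Q@o
    X=np.linalg.solve(A,b);return X,[np.round(proj(c,X)[0]-p,1) for c,p in obs]
def down(yaw): # tool z down, tool y along world angle yaw
    y=np.array([np.cos(yaw),np.sin(yaw),0]);z=np.array([0,0,-1.])
    return quat(np.c_[np.cross(y,z),y,z])
def quat(m):
    q=R.from_matrix(m).as_quat();return np.r_[q[3],q[:3]]
E
python3 - <<'E'
import cv2,numpy as np
t=cv2.imread('pics/top0.png');s=cv2.imread('pics/scene0.png')
f=lambda a,x,y,w,h:cv2.resize(a[y:y+h,x:x+w],(400,300),interpolation=cv2.INTER_CUBIC)
cv2.imwrite('pics/c1.png',np.vstack([np.hstack([f(t,300,190,80,60),f(s,220,145,80,60)]),np.hstack([f(t,180,195,80,60),f(s,285,235,80,60)])]))
E
```

```text
(no output)
```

View pics/c1.png

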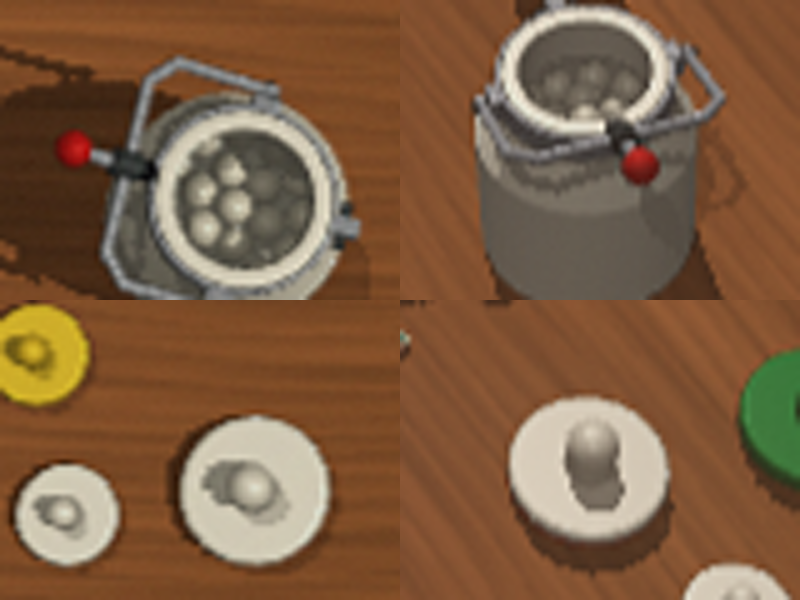

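The crop confirms the choice: the big white lid is upright, with its disc at top (230.4,232.6) and scene (322.3,267.5). The rim centre is at top (348.2,229.2) and scene (256.4,158.6). The ball is at top (314.2,219.2) and scene (267.6,177.6).

```bash
python3 - <<'E'
from h import *
t=cam('top');s=cam('scene')
np.set_printoptions(precision=1,suppress=True)
for n,a,b,z in[('lid disc',(230.4,232.6),(322.3,267.5),20),('rim',(348.2,229.2),(256.4,158.6),150),('ball',(314.2,219.2),(267.6,177.6),None)]:
    X,r=tri([(t,a),(s,b)]);print(n,X,r,z and (atz(t,a,z),atz(s,b,z)))
# lid diameter
print(np.linalg.norm(atz(t,(180+35.5,232.6),20)-atz(t,(180+65.5,232.6),20)))
for n,p in[('small',(193,238)),('tile',(281,214)),('brush',(272,275)),('tub',(227,150)),('cup',(418,269))]:print(n,atz(t,p,10))
E
```

```text
lid disc [524.5 141.4  18.7] [array([ 0.2, -0.1]), array([0.2, 0. ])] (array([523.9, 141.7,  20. ]), array([525.4, 141.5,  20. ]))
rim [ 530.1 -188.   148.7] [array([ 0.2, -0.2]), array([0.3, 0.1])] (array([ 529.4, -187.3,  150. ]), array([ 531.3, -187.6,  150. ]))
ball [552.  -94.6 174.4] [array([ 0.1, -0.2]), array([0.2, 0. ])] None
88.0853964200976
small [506.2 252.7  10. ]
tile [583.4  -5.4  10. ]
brush [403.4  16.8  10. ]
tub [774.4 162.2  10. ]
cup [ 429.7 -411.1   10. ]
```

```bash
python3 - <<'E'
from h import *
np.set_printoptions(precision=2,suppress=True)
for n,p,yw in[('lid',(524.5,141.5,165),60),('jar',(530.3,-187.5,275),-13.2)]:
    for y in (yw,yw+180):
        print(n,y,ctrl.solve_ik(p,down(np.radians(y))))
def pick(p,yw):
    c=[(abs(s[5]),y) for y in (yw,yw+180) if (s:=ctrl.solve_ik(p,down(np.radians(y)))) is not None]
    return min(c)[1]
ims=[]
for n,p,yw in[('jar',(530.3,-187.5,300),-13.2),('lid',(524.5,141.5,170),60)]:
    y=pick(p,yw);ctrl.reach(p,down(np.radians(y)));ctrl.hold(.2)
    c=cam('wrist');im=ctrl.capture('wrist');cv2.imwrite(f'pics/w_{n}.png',im);np.savez(f'w_{n}.npz',K=c[0],d=c[1],M=c[2]);ims.append(im)
    print(n,y,ctrl.get_time_s(),ctrl.get_ee_pos(),proj(c,{'jar':[[530.3,-187.5,150],[552,-94.6,174.4]],'lid':[[524.5,141.5,20],[524.5,141.5,54]]}[n]))
cv2.imwrite('pics/w.png',cv2.resize(np.vstack(ims),(800,1200))[:, :])
E
```

```text
lid 60 [ 0.06  0.3   1.65 -0.    1.18 -0.99]
lid 240 [ 0.06  0.3   1.65 -0.    1.18  2.15]
jar -13.2 [-0.54  0.26  1.44 -0.    1.44 -0.31]
jar 166.8 [-0.54  0.26  1.44 -0.    1.44  2.83]
jar -13.2 3.025 [ 530.45 -187.    300.  ] [[289.12 203.47]
 [289.37  81.82]]
lid 60 4.6083 [525.06 140.6  170.34] [[289.07 203.78]
 [289.34 214.45]]
```

View pics/w_jar.png

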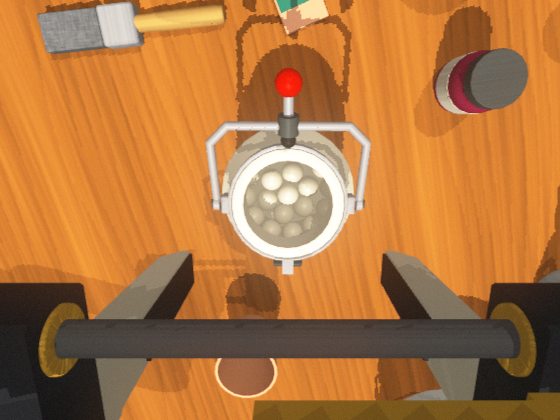

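View pics/w_lid.png

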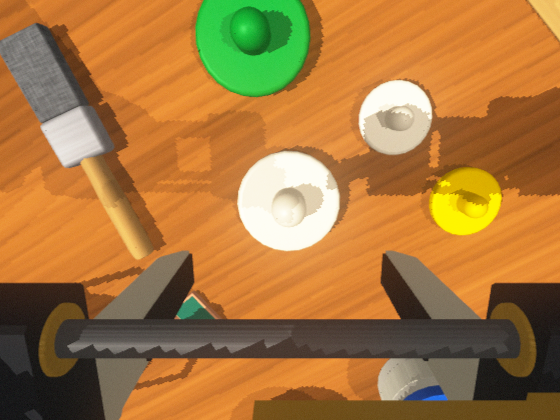

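The wrist view shows the rim spanning columns 229–348 and rows 144–261, with the ball at (288.5,82.5). The lid disc spans columns 237.5–340 and rows 150–250, with the knob ball near (289,207). The jar agrees within 1 px, but the lid is about 2–3 px off, so I'll refine it by silhouette.

```bash
python3 - <<'E'
from h import *
from scipy.optimize import least_squares
np.set_printoptions(precision=2,suppress=True)
a=np.linspace(0,2*np.pi,120)
circ=lambda x,y,r,z:np.c_[x+r*np.cos(a),y+r*np.sin(a),0*a+z]
bb=lambda p:np.r_[p.min(0),p.max(0)]
def ld(n):
    f=np.load(f'w_{n}.npz');return f['K'],f['d'],f['M']
def box(n,seed,thr):
    im=cv2.imread(f'pics/w_{n}.png');m=(im.min(2)>thr).astype(np.uint8)
    _,l,st,_=cv2.connectedComponentsWithStats(m);k=l[seed[1],seed[0]];s=st[k]
    return np.array([s[0]-.5,s[1]-.5,s[0]+s[2]-.5,s[1]+s[3]-.5])
for thr in(110,140):
    b=box('lid',(260,180),thr);c=ld('lid')
    r=least_squares(lambda v:bb(np.vstack([proj(c,circ(*v,44,z)) for z in(8,20)]))-b,[524,141]);print('lid',thr,b,r.x,r.fun)
# mouth inner circle (unbiased by sides): dark-inside boundary read along image lines through centre
im=cv2.imread('pics/w_jar.png');c=ld('jar')
g=im.min(2)
print('row203',[ (x,int(g[203,x])) for x in list(range(225,252))+list(range(326,352))])
print('col288',[ (y,int(g[y,288])) for y in list(range(140,168))+list(range(240,264))])
v=[530.3,-187.5]
print('pred outer',bb(proj(c,circ(*v,48,150))),'inner',bb(proj(c,circ(*v,38,150))))
h=cv2.cvtColor(im,cv2.COLOR_BGR2HSV);m=((h[...,1]>200)&((h[...,0]<5)|(h[...,0]>175)));ys,xs=np.nonzero(m[60:105,270:305]);print('ball',xs.mean()+270,ys.mean()+60,len(xs))
E
```

```text
lid 110 [236.5 150.5 339.5 250.5] [523.58 140.99] [-0.3  -1.01  0.3   1.16]
lid 140 [236.5 150.5 339.5 250.5] [523.58 140.99] [-0.3  -1.01  0.3   1.16]
row203 [(225, 213), (226, 217), (227, 212), (228, 207), (229, 212), (230, 215), (231, 181), (232, 214), (233, 243), (234, 245), (235, 246), (236, 246), (237, 247), (238, 248), (239, 248), (240, 249), (241, 247), (242, 232), (243, 173), (244, 125), (245, 125), (246, 131), (247, 138), (248, 148), (249, 143), (250, 136), (251, 140), (326, 125), (327, 124), (328, 121), (329, 117), (330, 120), (331, 120), (332, 154), (333, 228), (334, 248), (335, 248), (336, 247), (337, 247), (338, 247), (339, 246), (340, 245), (341, 245), (342, 243), (343, 209), (344, 186), (345, 214), (346, 215), (347, 201), (348, 211), (349, 220), (350, 214), (351, 214)]
col288 [(140, 74), (141, 76), (142, 79), (143, 90), (144, 79), (145, 68), (146, 63), (147, 59), (148, 117), (149, 203), (150, 224), (151, 243), (152, 246), (153, 247), (154, 248), (155, 248), (156, 248), (157, 249), (158, 249), (159, 252), (160, 210), (161, 142), (162, 123), (163, 121), (164, 127), (165, 138), (166, 148), (167, 161), (240, 130), (241, 132), (242, 134), (243, 135), (244, 133), (245, 135), (246, 136), (247, 141), (248, 236), (249, 246), (250, 248), (251, 249), (252, 250), (253, 252), (254, 252), (255, 253), (256, 253), (257, 210), (258, 166), (259, 186), (260, 223), (261, 217), (262, 216), (263, 215)]
pred outer [232.54 146.16 345.71 256.26] inner [244.34 158.5  333.91 245.61]
ball 288.1617647058824 82.4607843137255 612
```

The mouth's inner edge spans columns 243–332.3 and rows 160.5–247.5, so the wrist puts the jar at (528.8,-188.8) against (530.1,-188.0) from the fixed cameras. I'll use the averages: jar (529.4,-188.4), lid (524,141.2). Next I grasp the lid by its knob.

```bash
python3 - <<'E'
from h import *
np.set_printoptions(precision=2,suppress=True)
q=down(np.radians(60))
ctrl.move_linear([524,141.2,60],q,feed=120)
print('touch',ctrl.move_linear([524,141.2,39.5],q,feed=40,threshold=8),ctrl.get_ee_pos())
ctrl.close_gripper(35);print('gap',ctrl.get_finger_gap(),ctrl.get_gripper_force())
ctrl.move_linear([524,141.2,240],q,feed=120);ctrl.hold(.2)
print(ctrl.get_ft_force(),ctrl.get_finger_gap(),ctrl.get_time_s(),ctrl.get_ee_pos())
cv2.imwrite('pics/hand.png',ctrl.capture('wrist'))
q2=down(np.radians(-13));ctrl.reach([529.4,-188.4,250],q2);ctrl.hold(.2)
t=cam('top');cv2.imwrite('pics/hs.png',ctrl.capture('scene'))
print(ctrl.get_ee_pos(),ctrl.get_finger_gap(),ctrl.get_time_s())
E
```

```text
touch False [523.96 141.18  39.34]
gap 27.49588027138228 34.99992460012436
[-0.04  0.1  -3.21] 27.356867551294762 9.4 [523.85 141.17 239.55]
[ 529.7  -187.24  250.05] 27.21569755706057 10.95
```

View pics/hand.png

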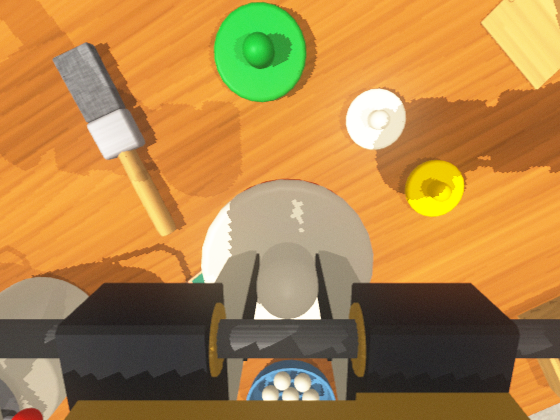

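The lid is held level by the knob: the disc spans columns 202–372 with its top edge at row 179. I'll compute its offset in the tool frame.

```bash
python3 - <<'E'
from h import *
from scipy.optimize import least_squares
i=ctrl.camera_info('wrist');K=np.array([[i['fx'],0,i['cx']],[0,i['fy'],i['cy']],[0,0,1]])
c=(K,np.array(i['distortion'],float),np.diag([1,-1,-1,1.])@np.linalg.inv(i['mount']))
a=np.linspace(0,2*np.pi,200)
def f(v,tilt=0):
    P=np.vstack([proj(c,np.c_[v[0]+44*np.cos(a),v[1]+44*np.sin(a),h+0*a-tilt*44*np.cos(a)]) for h in(19.4,31.4)])
    return np.array([P[:,0].min()-202,P[:,0].max()-372.5,P[:,1].min()-179])
for t in(-.05,0,.05):
    r=least_squares(lambda v:f(v,t),[0,0]);print(t,r.x,r.fun)
print(ctrl.get_finger_gap())
E
python3 -c "
import cv2;s=cv2.imread('pics/hs.png');cv2.imwrite('pics/hs2.png',cv2.resize(s[90:220,170:350],(800,578),interpolation=cv2.INTER_CUBIC))"
```

```text
-0.05 [-3.54087058 -1.6754884 ] [-2.14344551  2.14230665  0.27915343]
0 [-3.16215699 -1.67518945] [-2.24755741  2.24636297  0.28989292]
0.05 [-2.78430531 -1.6735796 ] [-2.36335602  2.36209743  0.30260746]
27.21569755706057
```

View pics/hs2.png

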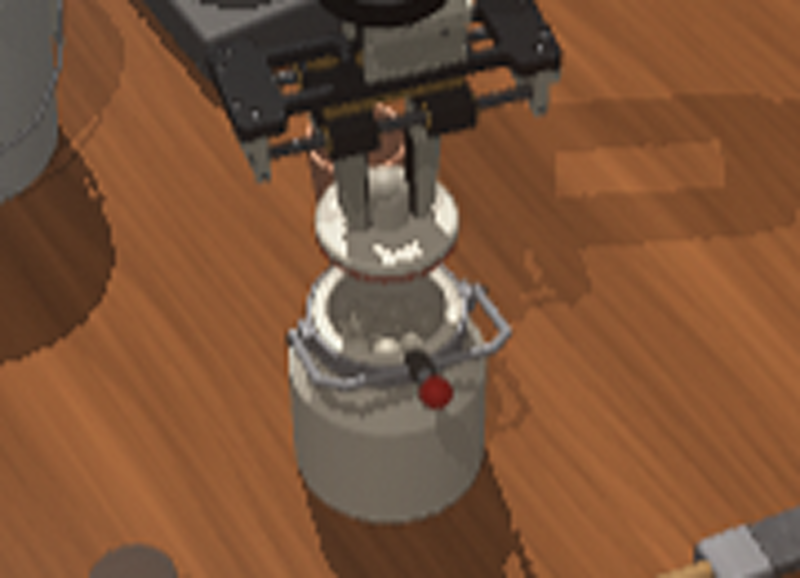

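The scene crop shows the lid level above the mouth, with its disc at crop columns 316–459 and the lower gasket edge near row 281. I'll check the lid-to-mouth offset with the scene camera before lowering.

```bash
python3 - <<'E'
from h import *
from scipy.optimize import least_squares
s=cam('scene');a=np.linspace(0,2*np.pi,200)
o=lambda x,y:((np.array([x,y])+.5)/4.444-.5+[170,90])
L,Rr,B=o(316,0)[0],o(459.5,0)[0],o(0,281)[1]
def f(v):
    P=np.vstack([proj(s,np.c_[v[0]+44*np.cos(a),v[1]+44*np.sin(a),h+0*a]) for h in(218.6,230.6)])
    return [P[:,0].min()-L,P[:,0].max()-Rr,P[:,1].max()-B]
r=least_squares(f,[530,-188]);print('lid by scene',r.x,r.fun,'tcp',ctrl.get_ee_pos())
m=proj(s,[[529.4,-188.4,250],[530.1,-188,150]]);print(m)
E
```

```text
lid by scene [ 528.01143432 -188.50281767] [-0.28133318  0.28231181 -0.01492114] tcp [ 529.69836398 -187.24226466  250.05394804]
[[256.36515387 132.64403257]
 [256.68271624 158.34353755]]
```

```bash
python3 - <<'E'
from h import *
np.set_printoptions(precision=2,suppress=True)
q=down(np.radians(-13));xy=np.array([531.8,-186.2])
ctrl.move_linear([*xy,197],q,feed=80);ctrl.hold(.3)
e=xy-ctrl.get_ee_pos()[:2];xy=xy+e;print('corr',e,ctrl.get_ft_force())
hit=ctrl.move_linear([*xy,178],q,feed=20,threshold=5)
print(hit,ctrl.get_ee_pos(),ctrl.get_ft_force(),ctrl.get_moment(),ctrl.get_finger_gap(),ctrl.get_time_s())
E
```

```text
corr [-0.16  0.13] [ 0.29  0.11 -3.68]
True [ 531.54 -186.02  181.48] [0.13 0.28 4.07] [-0.16  0.08  0.  ] 27.31199627902804 12.8
```

Contact came at 181.5, exactly the seated height (142+39.4). I'll release, retreat and check.

```bash
python3 - <<'E'
from h import *
np.set_printoptions(precision=2,suppress=True)
ctrl.ungrasp();print(ctrl.get_ft_force())
p=ctrl.get_ee_pos();q=down(np.radians(-13))
ctrl.move_linear([p[0],p[1],300],q,feed=120);ctrl.hold(.2)
c=cam('wrist');cv2.imwrite('pics/seat.png',ctrl.capture('wrist'))
print(proj(c,[[530.5,-187.5,162],[551.5,-94.8,174.4]]),ctrl.get_ee_pos(),ctrl.get_time_s())
E
```

```text
[ 0.58  0.3  -0.25]
[[290.27 209.04]
 [290.01  84.56]] [ 530.41 -185.37  299.39] 15.3417
```

View pics/seat.png

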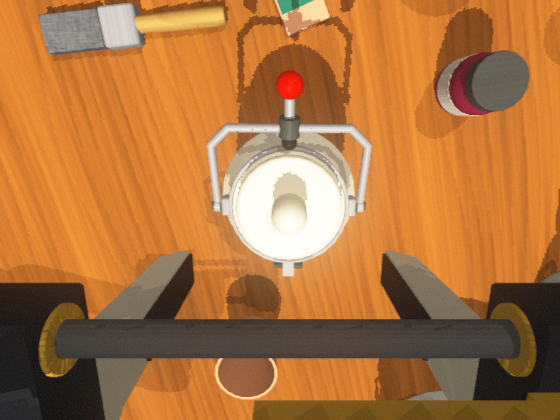

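The lid is seated and concentric with the mouth, at about (288,206). The ball is at (289.5,85.5), within 1 px of prediction. Next I pinch the ball and swing the bow.

```bash
python3 - <<'E'
from h import *
np.set_printoptions(precision=1,suppress=True)
q=down(np.radians(-13));P0=np.array([530.3,-187.6,141]);d=np.array([np.cos(np.radians(77)),np.sin(np.radians(77)),0]);z=np.array([0,0,1.])
B=lambda u:P0+102*(np.sin(u)*d+np.cos(u)*z)+2*z
b=B(1.234);print(b)
ctrl.move_linear([b[0],b[1],230],q,feed=120)
print('hit',ctrl.move_linear(b,q,feed=60,threshold=8));ctrl.hold(.1)
ctrl.close_gripper(20);print('gap',ctrl.get_finger_gap(),ctrl.get_ft_force(),ctrl.get_ee_pos())
for u in np.r_[np.arange(1.1,0.05,-.13),0.03,-.03,-.06]:
    h=ctrl.move_linear(B(u),q,feed=60,threshold=25);print(round(u,2),h,ctrl.get_ft_force(),ctrl.get_finger_gap(),ctrl.get_ee_pos()-B(u))
    if h:break
print(ctrl.get_time_s())
E
```

```text
[552.  -93.8 176.7]
hit False
gap 18.83104969251199 [ 4.1 -0.3 -1.9] [552.9 -94.1 177. ]
1.1 False [ 5.7 -0.7  0.6] 18.39028780370907 [ 0.9 -0.4  0.4]
0.97 False [ 6.3 -1.5 -0. ] 18.879949763855684 [ 0.8 -0.2  0.2]
0.84 False [ 5.8 -1.7 -0.3] 18.506463073642795 [ 0.8 -0.2  0.1]
0.71 False [ 5.8 -1.3  0.1] 18.87934275403803 [ 0.7 -0.1  0. ]
0.58 False [ 5.7 -1.3  0.2] 18.877176600182104 [ 0.7 -0.1 -0. ]
0.45 False [ 5.8 -0.9  0.5] 18.52942122317367 [ 0.7  0.  -0. ]
0.32 False [ 5.6 -1.8  1.8] 18.935960683073198 [0.6 0.1 0. ]
0.19 False [ 4.6 -1.9  2.9] 18.51712556215957 [0.5 0.1 0.2]
0.06 False [ 4.9 -0.1  2.8] 18.280095048719264 [0.4 0.1 0.3]
0.03 False [4.7 0.4 4. ] 18.5298395327326 [0.5 0.5 0.3]
-0.03 False [ 5.2 -2.3  5.7] 18.869964800878282 [ 0.3 -0.   0.4]
-0.06 False [ 4.7 -0.7  5.2] 18.660344113509023 [0.4 0.1 0.5]
22.8917
```

It follows well. I'll press on to the stop with a force threshold, release, retreat and look.

```bash
python3 - <<'E'
from h import *
np.set_printoptions(precision=1,suppress=True)
q=down(np.radians(-13));P0=np.array([530.3,-187.6,141]);d=np.array([np.cos(np.radians(77)),np.sin(np.radians(77)),0])
b=P0+102*(np.sin(-.06)*d+[0,0,np.cos(.06)])+[0,0,2]
print(ctrl.move_linear(b-9*d,q,feed=20,threshold=10),(ctrl.get_ee_pos()-b)@d,ctrl.get_ft_force(),ctrl.get_finger_gap())
ctrl.hold(.2);print(ctrl.get_ft_force())
ctrl.ungrasp();ctrl.hold(.2);p=ctrl.get_ee_pos();print(ctrl.get_ft_force())
ctrl.move_linear([p[0],p[1],390],q,feed=150);ctrl.hold(.5)
c=cam('wrist');im=ctrl.capture('wrist');cv2.imwrite('pics/e_w.png',im)
for j in(-.06,-.015,.03,.1):
    print(j,proj(c,P0+102*(np.sin(j)*d+[0,0,np.cos(j)])))
s=cam('scene');i2=ctrl.capture('scene');cv2.imwrite('pics/e_s.png',i2)
for I,C in((im,c),(i2,s)):
    h=cv2.cvtColor(I,cv2.COLOR_BGR2HSV);m=((h[...,1]>190)&(h[...,2]>70)&((h[...,0]<4)|(h[...,0]>176))).astype(np.uint8)
    n,l,st,ce=cv2.connectedComponentsWithStats(m);print([(ce[k].round(1),int(st[k,4])) for k in range(1,n) if st[k,4]>15])
    print(proj(C,[P0+102*(np.sin(j)*d+[0,0,np.cos(j)]) for j in(-.06,0,.06)]))
cv2.imwrite('pics/e.png',np.hstack([im[60:360,100:500],cv2.resize(i2[110:215,190:330],(400,300),interpolation=cv2.INTER_CUBIC)]))
print(ctrl.get_time_s())
E
```

```text
True -4.203395511571409 [0.4 1.2 4.1] 18.714741886776384
[-2.1  3.1  2.4]
[ 0.6 -0.3 -0.2]
-0.06 [[286.7 197.8]]
-0.015 [[286.7 192.5]]
0.03 [[286.7 187. ]]
0.1 [[286.7 178.4]]
[]
[[286.7 197.8]
 [286.7 190.7]
 [286.7 183.4]]
[(array([255.2, 133. ]), 37), (array([507.6, 391.5]), 83)]
[[255.5 133.3]
 [256.3 134.8]
 [257.  136.5]]
26.6333
```

View pics/e.png

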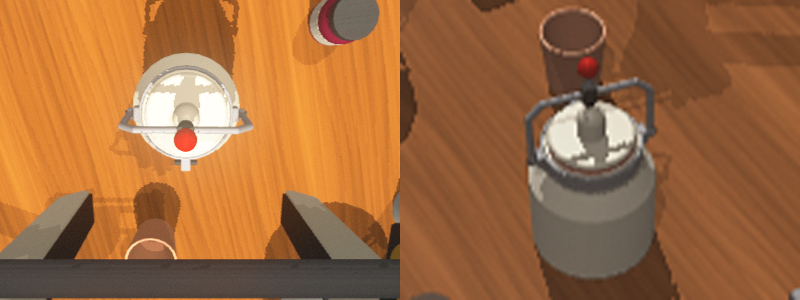

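The bow looks upright past centre: the ball is at scene (255.2,133.0) against (255.5,133.3) predicted for home, and the foot is on the knob. To be sure it is against the stop, I'll push the ball with closed fingertips up to a force limit.

```bash
python3 - <<'E'
from h import *
np.set_printoptions(precision=1,suppress=True)
q=down(np.radians(-13));P0=np.array([530.3,-187.6,0]);d=np.array([np.cos(np.radians(77)),np.sin(np.radians(77)),0])
A=lambda k,z:P0+k*d+[0,0,z]
ctrl.move_linear(A(50,320),q,feed=150);ctrl.close_gripper(20)
ctrl.move_linear(A(50,255),q,feed=100);ctrl.hold(.2);f0=ctrl.get_ft_force()@d
k=lambda:(ctrl.get_ee_pos()-P0)@d
for T,end in((3,-5),(6,-5),(12,-5)):
    h=ctrl.move_linear(A(end,255),q,feed=15,threshold=T);print(T,h,k(),ctrl.get_ft_force()@d-f0)
ctrl.move_linear(A(50,255),q,feed=80);ctrl.move_linear(A(60,400),q,feed=150);ctrl.hold(.5)
i2=ctrl.capture('scene');h=cv2.cvtColor(i2,cv2.COLOR_BGR2HSV);m=((h[...,1]>190)&(h[...,2]>70)&((h[...,0]<4)|(h[...,0]>176))).astype(np.uint8)
n,l,st,ce=cv2.connectedComponentsWithStats(m);print([(ce[j].round(1)) for j in range(1,n) if st[j,4]>15],ctrl.get_ft_force(),ctrl.get_time_s())
E
```

```text
3 True 11.927678472698656 1.0449261782768122
6 True 11.909965750290985 0.6873615286975597
12 True 11.765011524246392 1.1983622405780423
[array([255.3, 132.7]), array([507.6, 391.5])] [ 0.1 -0.2 -0.4] 35.3583
```

A 12 N push moved it only 0.15 mm, at offset 11.8 mm where I expected 11.4 mm, so the bow is on its stop. I'm handing in.

```bash
python3 -c "
from bench import ctrl
print(ctrl.close_job())"
```

```text
the job is handed in; nothing more can be done
None
```

I handed the job in at about 35 s: the lid is seated in the jar mouth, the clamp bow is past centre on its stop with the foot on the lid's knob, the arm is clear, and no bystander was knowingly touched; no verdict was returned and I had no reading of the foot's force.

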